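# Put away a dental technician's bench

## Task

Clear the bench mat by putting each thing where its kind belongs: the two powder jars upright in the two-bay jar tray, one in each bay; the two stone tooth models flat on the floor of the case pan, teeth up; and the ceramic milling blank flat in the well of the blank cassette. To load the cassette, slide its gate open, lay the blank in, and slide the gate fully shut over it again. Do not disturb the white mixing palette, and let go of everything at the end.

Things in the scene. Friction and masses are not known exactly. Their poses are not given: they have to be found in the camera images.
- tall_jar: The taller of two round white powder jars with screw lids: 36 mm diameter, 46 mm high, about 50 g. z up, origin at the centre of its underside; stands on the bench at z = 0.
- short_jar: The lower of the two powder jars: 36 mm diameter, 30 mm high, about 50 g. z up, origin at the centre of its underside; stands on the bench at z = 0.
- long_model: The longer tooth model: tan stone base 60 mm long (its x) by 30 mm wide (its y) by 17 mm high, with a row of five ivory teeth 11 mm wide along x on top, 28 mm high in all, about 60 g. Grip the base across its 30 mm width. z up, origin at the centre of its underside; stands on the bench at z = 0.
- short_model: The shorter tooth model: the same section as the longer one but 36 mm long (its x), 30 mm wide (y), 17 mm high base, three teeth, 28 mm high in all, about 60 g. z up, origin at the centre of its underside; stands on the bench at z = 0.
- blank: Ivory ceramic milling blank without teeth: rectangular block 36 mm long (its x), 19 mm wide (y), 15 mm high (z), with a steel stub 8 mm in diameter and 8 mm long on its +x end, about 40 g. z up, origin at the centre of the block's underside (stub not counted); lies on the bench at z = 0.
- jar_tray: Jar tray, fixed: low grey open tray, outside 84 mm (x) by 136 mm (y), 14 mm high, walls, floor and one middle divider 4 mm thick. The divider runs along x at y = 0, leaving two bays, each 76 mm (x) by 62 mm (y), centred at y = +33 and -33 mm. Origin at the centre of its underside on the bench, z up; bay floor at z = 4 mm.
- case_pan: Case pan, fixed: undivided white open pan, outside 108 mm (x) by 150 mm (y), 18 mm high, walls and floor 4 mm thick, inside 100 by 142 mm. Origin at the centre of its underside, z up; inside floor at z = 4 mm. Both models fit in line along its y, or side by side.
- cassette: Blank cassette, fixed: aluminium block 94 mm (x) by 150 mm (y), 27 mm high, with dark rails along both long sides up to 34 mm. Origin at the centre of its underside, z up. Its one well is an open pocket 84 mm (x) by 66 mm (y), centred at x = 0, y = -35 mm, its floor at z = 5 mm and mouth at z = 27 mm. The steel gate covers it at the start.
- gate (a joint): Gate travel in m along the cassette's +y: 0 = shut over the well, 0.070 = open, well wholly free; starts at 0 to 0.010. Steel plate 82 (x) by 74 mm (y), top at z = 31.5 mm, with an upright black fin at its middle, 36 (x) by 12 mm (y), top at z = 59.5 mm, centred at x = 0, y = -35 mm + joint value in the cassette's frame. Slides with 1.5 N friction between end stops, stays where left.
- palette: Bystander: loose white ceramic mixing palette with nine round colour spots, 80 by 80 mm, 10 mm high, 300 g; origin at the centre of its underside. Not to be disturbed.

How it is judged (in metres and radians):
On the way, in this order (a step that is already met when the one before it is completed fails the run):
1. the cassette's gate is slid open (at least 45 mm) (value of joint gate above 0.045 m), for 0.1 s.
2. the blank lies flat in the well while the gate is still open (x of blank in the frame of cassette between -0.042 and 0.042 m and y of blank in the frame of cassette between -0.068 and -0.002 m and z of blank in the frame of cassette between -0.002 and 0.01 m and angle between blank's own z axis and vertical below 0.15 rad and value of joint gate above 0.02 m), for 0.2 s.
3. the gate is slid fully shut over the blank (x of blank in the frame of cassette between -0.042 and 0.042 m and y of blank in the frame of cassette between -0.068 and -0.002 m and z of blank in the frame of cassette between -0.002 and 0.01 m and angle between blank's own z axis and vertical below 0.15 rad and value of joint gate below 0.005 m), for 0.2 s.
At the end, for the whole second after the job is handed in: Both jars stand upright (within 0.15 rad) on the floor of the jar tray, one in each bay; both models lie flat, teeth up (within 0.15 rad), on the floor of the case pan; the blank lies flat on the floor of the cassette's well with the gate shut to within 5 mm; all five are at rest (under 0.02 m/s) (all of step 3 and linear speed of each of tall_jar, short_jar, long_model, short_model, blank below 0.02 m/s and angle between each of tall_jar, short_jar, long_model, short_model's own z axis and vertical below 0.15 rad and ((x of tall_jar in the frame of jar_tray between -0.04 and 0.04 m and y of tall_jar in the frame of jar_tray between 0.012 and 0.066 m and z of tall_jar in the frame of jar_tray between -0.002 and 0.01 m and x of short_jar in the frame of jar_tray between -0.04 and 0.04 m and y of short_jar in the frame of jar_tray between -0.066 and -0.012 m and z of short_jar in the frame of jar_tray between -0.002 and 0.01 m) or (x of tall_jar in the frame of jar_tray between -0.04 and 0.04 m and y of tall_jar in the frame of jar_tray between -0.066 and -0.012 m and z of tall_jar in the frame of jar_tray between -0.002 and 0.01 m and x of short_jar in the frame of jar_tray between -0.04 and 0.04 m and y of short_jar in the frame of jar_tray between 0.012 and 0.066 m and z of short_jar in the frame of jar_tray between -0.002 and 0.01 m)) and x of long_model in the frame of case_pan between -0.05 and 0.05 m and y of long_model in the frame of case_pan between -0.071 and 0.071 m and z of long_model in the frame of case_pan between -0.002 and 0.01 m and x of short_model in the frame of case_pan between -0.05 and 0.05 m and y of short_model in the frame of case_pan between -0.071 and 0.071 m and z of short_model in the frame of case_pan between -0.002 and 0.01 m); the robot touches nothing.
It fails at once if the mixing palette is moved more than 25 mm (distance of palette from where it was at the start of the episode above 0.025 m).
It also fails if it takes over 136 s, if anything falls off the work surface, if the arm or the gripper's body presses on something with over 40 N, if the wrist force passes 120 N, or if a joint passes its speed limit or range.

## Robot

A 6-joint arm with a two-finger parallel gripper is mounted at the origin on the work surface. World frame = base frame: x ahead of the robot, y to its left, z up, the work surface at z = 0. Lengths are in mm, angles in rad, forces in N, time in s.
With the tool pointing down it reaches from about 425 to 950 mm from the base axis. Payload 14.7 kg.
Tool frame: the origin (TCP) lies midway between the tips of the shut fingers; the grasp point (between the pads) lies 19 mm behind it; x points along the fingers, y is the direction in which the jaws open and shut, and the axes are right-handed (so a half turn about x gives the same grasp; the last joint's range is limited). The gripper opens to 85 mm and grips with 20 to 120 N. Pads are 22 mm wide; open, the fingers measure 114 mm over their backs; the gripper's body (76 mm by 85 mm) begins 54 mm behind the grasp point. The pads swing forward as they close: fully open they stand 13 mm farther back than shut.
Start: joints at [1.222, 0.48, 1.596, -0, 1.065, -0.047], TCP at [193.181, 620.623, 231.297] pointing down, gripper open.
Joint ranges: [-2.75, 2.75], [-0.82, 2.05], [0.23, 2.67], [-1.56, 4.7], [0.09, 2.69], [-2.92, 2.92]. Speed limits (rad/s): [1.89, 1.89, 2.39, 3.01, 3.01, 3.01].

## Interface

Orientations are given as a unit quaternion [x, y, z, w].
In Python, from workcell import robot, vision, ticket gives the robot as it stands.
- The arm moves only by the tool play_rows, never from a script. Its argument "deltas" is a list of rows, each an object with "translation": the shift along the tool's x, y, z in units of 60 mm (1.0 is 60 mm), a list of three; "rotation": the turn, a rotation vector about the tool's x, y, z in units of 10 degrees (1.0 is 10 degrees), a list of three; "gripper": the gripper's target within -1 to 1 (shut at 1, half-way at 0, fully open at -1). In form: [{"translation": [dx, dy, dz], "rotation": [wx, wy, wz], "gripper": gripper}, ...]. A call has 1 to 20 rows; each row shifts and turns the commanded pose from where the row before left it, along the tool's axes as they then stand; what a row does not reach is not made up. A row lasts 1/8 s, in which the tool goes at most 62.5 mm and 10.7 degrees, less where a joint would pass 70% of its speed; a pose out of reach is approached as far as the arm can. A call is refused whole if a number of a shift passes 1 or a number of a turn 1, either way. A call with a gripper value outside its range is refused whole. The fingers move at their own pace and stop on an object; "force" is the grip in N (left out, the last holds). Time passes only in rows, so rows that do not move let the fingers close. It gives the time, the measured TCP pose, the force and the opening at its end, in the units of the state.
- robot.state(): the state, without advancing time (a new reading comes with each control period).
- vision.read_camera(name): name is "scene" or "top"; returns a dict with "pixels" (384x512x3 uint8, red, green, blue), "depth" (384x512 float32, mm along the optical axis (not along the pixel's ray), 0 where there is no reading), "K" (3x3 intrinsics, pixels), "T" (4x4, takes a point from camera to world coordinates). Camera axes: x right, y up, looking along -z (the intrinsics and any distortion apply to the point x, -y, -z); pixel columns grow to the right and rows downward; lengths in mm; the calibration is good to about 2 mm. A picture is of the moment at which its call begins.
- ticket.finish_job(): hands the job in, once; it reports no verdict.
The state is a dict: "clock": time; "joint_pos": joint angles; "joint_velocities": joint speeds; "joint_efforts": joint torques, N m; "tool_pos": TCP position; "eef_rot": TCP orientation; "force": force on the tool from outside, world axes, zero at the start; "ft_torque": the same for the moment, N m; "width": finger opening in mm.
Only numpy, scipy, OpenCV 4.12 (cv2) and the standard library are available. Lean on these libraries where they do the work, as an engineer would, in place of code of your own. Each camera call takes 0.05 s, during which the arm holds its last target. There are 200 camera calls.

## Working session

There is one attempt and no reset: what is moved stays moved. The work goes in short steps, Python scripts to look and compute and a tool call to move; the robot and the scene stay as the last step left them, time stands still between calls to the robot, and variables do not carry over. Pictures are saved under pics/ and viewed, about 12 in all and at most 16, crops included, and the job is handed in when it is done.

Besides the shell and the picture viewer there is one more tool, called after ">>>" as a command line: name --argument value ..., lists and objects as JSON in quotes. play_rows: Moves the arm, as the interface text tells. Its arguments: {"type":"object","properties":{"deltas":{"type":"array","items":{"type":"object","properties":{"translation":{"type":"array","items":{"type":"number"}},"rotation":{"type":"array","items":{"type":"number"}},"gripper":{"type":"number"}}}},"force":{"type":"number"}},"required":["deltas"]}

```bash
ls; mkdir -p pics
cat > h.py <<'E'
import numpy as np, cv2
from workcell import robot, vision, ticket
def cam(n):
    c=vision.read_camera(n); return c
def world(c):
    K=np.array(c['K']);T=np.array(c['T']);d=c['depth'].astype(float)
    v,u=np.mgrid[0:d.shape[0],0:d.shape[1]]
    x=(u-K[0,2])/K[0,0]*d; y=(v-K[1,2])/K[1,1]*d
    P=np.stack([x,-y,-d,np.ones_like(d)],-1)@T.T
    P=P[...,:3]; P[d==0]=np.nan
    return P
def save(c,name,crop=None,s=1):
    im=c['pixels'][...,::-1]
    if crop: im=im[crop[1]:crop[3],crop[0]:crop[2]]
    cv2.imwrite('pics/'+name,cv2.resize(im,None,fx=s,fy=s,interpolation=cv2.INTER_CUBIC))
E
python3 - <<'E'
from h import *
s=robot.state();print(s)
for n in ['top','scene']:
    c=cam(n);print(n,c['K'],c['T'],[k for k in c]);save(c,n+'0.png',s=1.5)
    np.savez(n+'0.npz',P=world(c),im=c['pixels'])
    P=world(c)
    for v in range(20,384,70): print([tuple(np.round(P[v,u]).tolist()) for u in range(20,512,90)])
E
```

```text
pics
{'clock': 0.0, 'joint_pos': array([ 1.22238823e+00,  4.80826853e-01,  1.59685225e+00, -1.03353596e-05,
        1.06509325e+00, -4.65725472e-02]), 'joint_velocities': array([ 0.0005709 ,  0.00123427,  0.00112429, -0.00235624,  0.00131992,
        0.00149667]), 'joint_efforts': array([ 4.90131482e-03, -9.50653768e+01, -4.30184698e+01,  1.15101402e-04,
        1.22511608e-02,  4.77537344e-05]), 'tool_pos': array([193.05781411, 620.2513367 , 230.68368079]), 'eef_rot': array([ 0.10589897,  0.69914831, -0.10671819,  0.6989909 ]), 'force': array([0.58378322, 0.27688704, 0.30709848]), 'ft_torque': array([ 0.02105208, -0.04512875, -0.00840811]), 'width': 85.2963702647689}
top [[451.03814986   0.         253.56467011]
 [  0.         451.03814986 198.19609016]
 [  0.           0.           1.        ]] [[ 1.10663712e-02  9.95377976e-01 -9.53950800e-02  4.28835381e+02]
 [-9.99900053e-01  1.01760005e-02 -9.81495470e-03 -1.38626293e+01]
 [-8.79884936e-03  9.54941615e-02  9.95391102e-01  1.07195859e+03]
 [ 0.00000000e+00  0.00000000e+00  0.00000000e+00  1.00000000e+00]] ['pixels', 'depth', 'K'
[... 1329 characters left out ...]
(-453.0, 459.0, 293.0), (-726.0, 954.0, 263.0)]
[(-362.0, -1029.0, 2.0), (-382.0, -659.0, 4.0), (-348.0, -271.0, 24.0), (48.0, 73.0, 155.0), (-428.0, 504.0, 17.0), (-503.0, 937.0, 3.0)]
[(275.0, -715.0, 3.0), (nan, nan, nan), (254.0, -197.0, 5.0), (239.0, 71.0, 3.0), (226.0, 345.0, 3.0), (214.0, 626.0, 3.0)]
[(607.0, -551.0, 2.0), (601.0, -355.0, 2.0), (596.0, -154.0, 2.0), (627.0, 46.0, 30.0), (582.0, 258.0, 1.0), (578.0, 468.0, 3.0)]
[(812.0, -452.0, -1.0), (811.0, -289.0, 2.0), (808.0, -127.0, 2.0), (805.0, 37.0, 2.0), (799.0, 205.0, -0.0), (796.0, 374.0, 0.0)]
[(955.0, -380.0, 1.0), (953.0, -246.0, 2.0), (951.0, -109.0, 2.0), (949.0, 29.0, 1.0), (946.0, 169.0, -0.0), (945.0, 309.0, 1.0)]
```

View pics/top0.png

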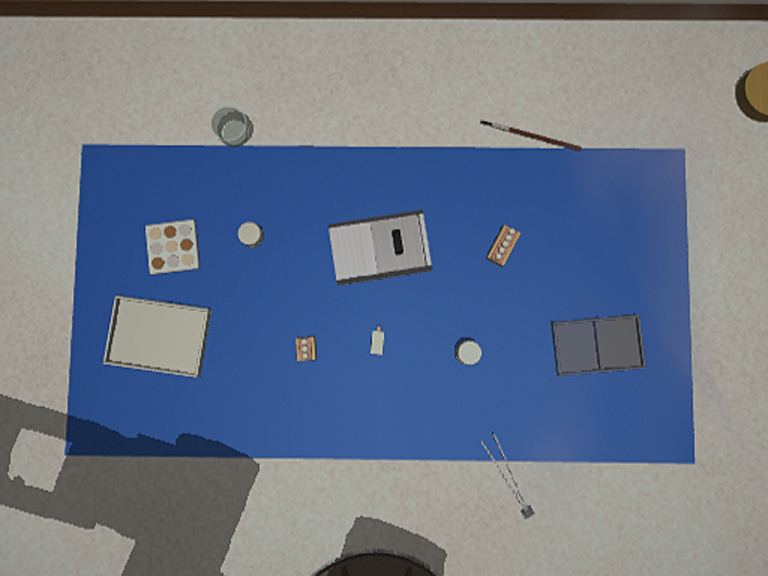

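View pics/scene0.png

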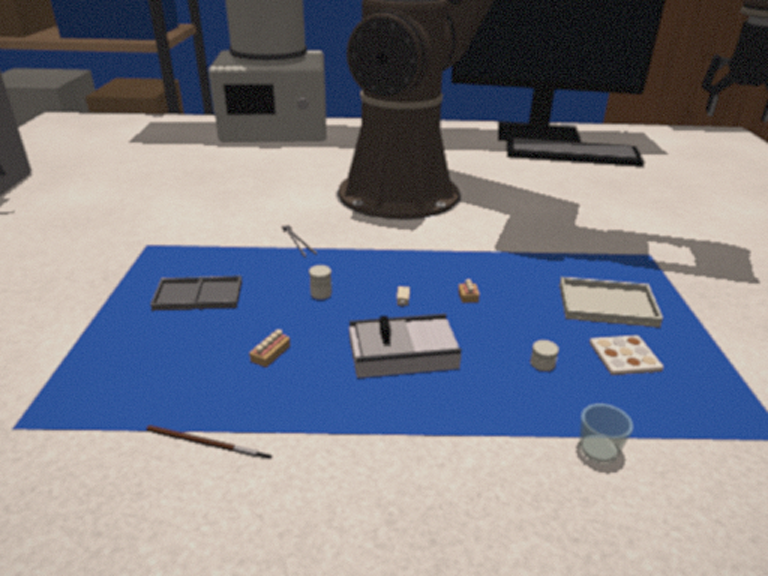

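```bash
cat >> h.py <<'E'
def rays(c,uv,z):
    K=np.array(c['K']);T=np.array(c['T']);uv=np.asarray(uv,float).reshape(-1,2)
    d=np.stack([(uv[:,0]-K[0,2])/K[0,0],-(uv[:,1]-K[1,2])/K[1,1],-np.ones(len(uv))],-1)@T[:3,:3].T
    o=T[:3,3]; return (o+d*((z-o[2])/d[:,2])[:,None])[:,:2]
def seg(c):
    im=c['pixels']; hsv=cv2.cvtColor(im,cv2.COLOR_RGB2HSV)
    blue=(hsv[...,0]>100)&(hsv[...,0]<125)&(hsv[...,1]>120)
    m=(~blue).astype(np.uint8); return m
E
python3 - <<'E'
from h import *
c=cam('top'); m=seg(c); P=world(c)
Z={'palette':((172,246),10),'short_jar':((250,234),30),'cassette':((380,247),30),'long_model':((504,245),17),'pan':((157,336),18),'short_model':((306,348),17),'blank':((377,342),15),'tall_jar':((468,351),46),'tray':((598,345),14)}
n,l,st,ce=cv2.connectedComponentsWithStats(m,connectivity=4)
for k,((u,v),h) in Z.items():
    i=l[int(v/1.5),int(u/1.5)]
    mm=(l==i)
    vs,us=np.nonzero(mm)
    # pixel corners for unbiased hull
    uv=np.stack([us,vs],-1).astype(float)
    W=rays(c,uv,h).astype(np.float32)
    (cx,cy),(w,hh),a=cv2.minAreaRect(W)
    p=2.35 # approx pixel
    print(k,st[i][4],'mean',W.mean(0).round(1),'rect',round(cx,1),round(cy,1),'size',round(w,1),round(hh,1),'ang',round(a,1),'ztop',np.nanpercentile(P[mm][:,2],90).round(1))
im=c['pixels'][...,::-1]
tiles=[]
for u,v in [(377,342),(306,348),(504,245),(386,247)]:
    u,v=int(u/1.5),int(v/1.5); tiles.append(cv2.resize(im[v-32:v+32,u-40:u+40],(400,320),interpolation=cv2.INTER_NEAREST)[:300])
cv2.imwrite('pics/t.png',np.vstack([np.hstack(tiles[:2]),np.hstack(tiles[2:])]))
E
```

```text
palette 1148 mean [608.9 329.8] rect 609.1 329.7 size 81.6 81.6 ang 7.8 ztop 12.0
short_jar 233 mean [626.2 201.3] rect 626.1 201.7 size 38.1 40.1 ang 0.5 ztop 31.4
cassette 2683 mean [607.4  -1.3] rect 607.5 -1.3 size 98.5 150.7 ang 9.5 ztop 34.3
long_model 349 mean [ 614.4 -195.5] rect 614.6 -195.7 size 30.8 63.9 ang 62.2 ztop 27.3
pan 3075 mean [466.1 345.1] rect 466.5 345.2 size 154.2 109.7 ang 82.5 ztop 15.5
short_model 219 mean [449.2 112.5] rect 449.4 112.6 size 37.3 30.4 ang 1.3 ztop 26.7
blank 145 mean [461.8   1.2] rect 463.7 0.9 size 19.3 44.6 ang 84.9 ztop 17.0
tall_jar 236 mean [ 445.5 -136.7] rect 445.9 -135.9 size 33.9 38.6 ang 0.6 ztop 48.0
tray 2159 mean [ 459.9 -342.4] rect 460.2 -342.2 size 85.0 139.1 ang 5.8 ztop 13.3
```

View pics/t.png

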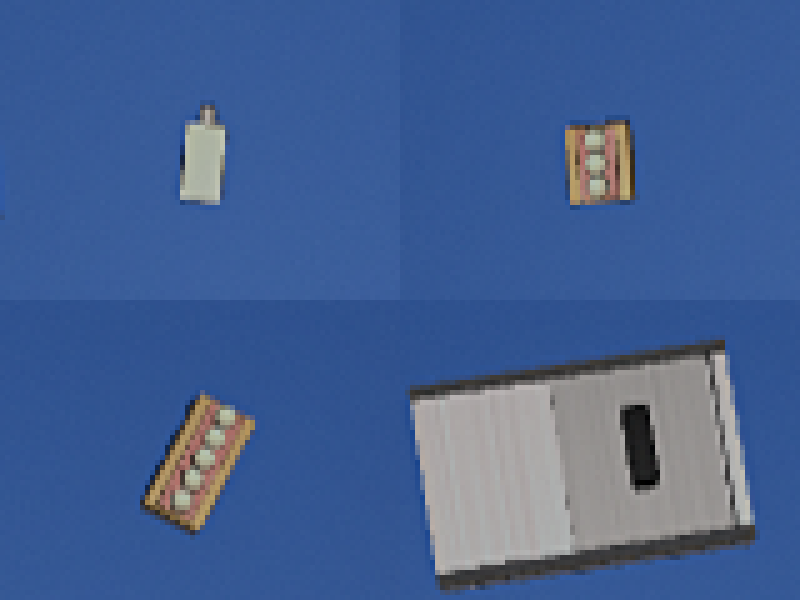

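```bash
cat >> h.py <<'E'
from scipy.spatial.transform import Rotation as R
def plan(x,y,z,jaw,flip=False):
    """turn to the jaw direction (deg, mod 180) tool straight down, then world shift in the turned axes; z=None keeps"""
    s=robot.state(); p=np.array(s['tool_pos']); A=R.from_quat(s['eef_rot']); M=A.as_matrix()
    cur=np.degrees(np.arctan2(M[1,1],M[0,1]))
    d=(jaw-cur+90)%180-90
    if flip: d-=np.sign(d)*180
    a=np.radians(cur+d); ty=np.array([np.cos(a),np.sin(a),0]); tx=np.array([0,0,-1.]); B=R.from_matrix(np.stack([tx,ty,np.cross(tx,ty)],1))
    rv=np.degrees((A.inv()*B).as_rotvec())/10
    sh=B.as_matrix().T@(np.array([x,y,p[2] if z is None else z])-p)/60
    print('t',round(s['clock'],2),'pos',p.round(1),'jaw',round(cur,1),'q6',round(s['joint_pos'][5],2),'w',round(s['width'],1),'F',np.round(s['force'],1))
    print('  turn(10deg)',rv.round(2),' then shift(60mm) after turn',sh.round(3))
E
python3 - <<'E'
from h import *
c=cam('top'); im=c['pixels'].astype(int)
v0,u0=165,257
sub=im[v0-20:v0+20,u0-10:u0+30].max(2)<50
n,l,st,ce=cv2.connectedComponentsWithStats(sub.astype(np.uint8))
for i in range(1,n):
    if st[i][4]>20:
        vs,us=np.nonzero(l==i); W=rays(c,np.stack([us+u0-10,vs+v0-20],-1),59.5)
        print(st[i],W.mean(0),cv2.minAreaRect(W.astype(np.float32)))
plan(613,-36,150,99.5)
E
```

```text
[14  8  8 17 83] [611.60181372 -27.93527765] ((611.4593505859375, -27.907102584838867), (36.7028694152832, 11.586348533630371), 9.815621376037598)
t 0.2 pos [193.1 620.4 230.9] jaw 72.7 q6 -0.05 w 85.2 F [ 1.2  0.1 -0.8]
  turn(10deg) [-2.68 -0.    0.  ]  then shift(60mm) after turn [  1.349 -11.945   5.096]
```

>>> play_rows --deltas '[{"translation":[0,0,0],"rotation":[-0.89,0,0],"gripper":-1},{"translation":[0,0,0],"rotation":[-0.89,0,0],"gripper":-1},{"translation":[0,0,0],"rotation":[-0.9,0,0],"gripper":-1},{"translation":[0.1,-0.74,0.32],"rotation":[0,0,0],"gripper":-1},{"translation":[0.1,-0.74,0.32],"rotation":[0,0,0],"gripper":-1},{"translation":[0.1,-0.74,0.32],"rotation":[0,0,0],"gripper":-1},{"translation":[0.1,-0.74,0.32],"rotation":[0,0,0],"gripper":-1},{"translation":[0.1,-0.74,0.32],"rotation":[0,0,0],"gripper":-1},{"translation":[0.1,-0.74,0.32],"rotation":[0,0,0],"gripper":-1},{"translation":[0.1,-0.74,0.32],"rotation":[0,0,0],"gripper":-1},{"translation":[0.1,-0.74,0.32],"rotation":[0,0,0],"gripper":-1},{"translation":[0.1,-0.74,0.32],"rotation":[0,0,0],"gripper":-1},{"translation":[0.1,-0.74,0.32],"rotation":[0,0,0],"gripper":-1},{"translation":[0.1,-0.74,0.32],"rotation":[0,0,0],"gripper":-1},{"translation":[0.1,-0.74,0.32],"rotation":[0,0,0],"gripper":-1},{"translation":[0.1,-0.74,0.32],"rotation":[0,0,0],"gripper":-1},{"translation":[0,-0.74,0.32],"rotation":[0,0,0],"gripper":-1},{"translation":[0,-0.74,0.32],"rotation":[0,0,0],"gripper":-1},{"translation":[0,-0.72,0.3],"rotation":[0,0,0],"gripper":-1}]' --force 30

```text
clock: 2.58
tool_pos: [612.8, -29.8, 153.2]
eef_rot: [-0.059, 0.705, 0.059, 0.705]
force: [0.7, 0.5, -0.3]
width: 85.6
```

```bash
python3 -c "
from h import *
plan(611.6,-28,40,99.5)"
```

```text
t 2.58 pos [612.8 -29.8 153.2] jaw 99.5 q6 -1.83 w 85.6 F [ 0.7  0.5 -0.3]
  turn(10deg) [-0. -0. -0.]  then shift(60mm) after turn [ 1.887  0.033 -0.016]
```

>>> play_rows --deltas '[{"translation":[0.47,0.03,-0.02],"rotation":[0,0,0],"gripper":-0.2},{"translation":[0.47,0,0],"rotation":[0,0,0],"gripper":-0.2},{"translation":[0.47,0,0],"rotation":[0,0,0],"gripper":-0.2},{"translation":[0.47,0,0],"rotation":[0,0,0],"gripper":-0.2},{"translation":[0,0,0],"rotation":[0,0,0],"gripper":1},{"translation":[0,0,0],"rotation":[0,0,0],"gripper":1},{"translation":[0,0,0],"rotation":[0,0,0],"gripper":1},{"translation":[0,0,0],"rotation":[0,0,0],"gripper":1},{"translation":[0,0,0],"rotation":[0,0,0],"gripper":1},{"translation":[0,0,0],"rotation":[0,0,0],"gripper":1}]'

```text
clock: 3.82
tool_pos: [611.2, -26.8, 41.5]
eef_rot: [-0.059, 0.704, 0.058, 0.705]
force: [-1.4, 0.6, 7.4]
width: 11.0
```

>>> play_rows --deltas '[{"translation":[0,0.15,0],"rotation":[0,0,0],"gripper":1},{"translation":[0,0.15,0],"rotation":[0,0,0],"gripper":1},{"translation":[0,0.2,0],"rotation":[0,0,0],"gripper":1},{"translation":[0,0.2,0],"rotation":[0,0,0],"gripper":1},{"translation":[0,0.2,0],"rotation":[0,0,0],"gripper":1},{"translation":[0,0.1,0],"rotation":[0,0,0],"gripper":1},{"translation":[0,0,0],"rotation":[0,0,0],"gripper":1}]'

```text
clock: 4.7
tool_pos: [601.3, 33.0, 41.5]
eef_rot: [-0.059, 0.704, 0.059, 0.705]
force: [-1.9, 1.3, 7.5]
width: 11.2
```

>>> play_rows --deltas '[{"translation":[0,0,0],"rotation":[0,0,0],"gripper":0},{"translation":[0,0,0],"rotation":[0,0,0],"gripper":0},{"translation":[0,0,0],"rotation":[0,0,0],"gripper":0},{"translation":[0,0,0],"rotation":[0,0,0],"gripper":0},{"translation":[-0.4,0,0],"rotation":[0,0,0],"gripper":0},{"translation":[-0.5,0,0],"rotation":[0,0,0],"gripper":0},{"translation":[-0.5,0,0],"rotation":[-0.7,0,0],"gripper":0},{"translation":[0,0,0],"rotation":[-0.7,0,0],"gripper":0}]'

```text
clock: 5.7
tool_pos: [602.2, 32.4, 126.9]
eef_rot: [-0.146, 0.691, 0.145, 0.693]
force: [0.6, -0.3, 0.2]
width: 42.8
```

```bash
python3 -c "
from h import *
plan(459.7,1.3,5,84.9)"
```

```text
t 5.7 pos [602.2  32.4 126.9] jaw 113.7 q6 -1.98 w 42.8 F [ 0.6 -0.3  0.2]
  turn(10deg) [2.88 0.02 0.  ]  then shift(60mm) after turn [ 2.031 -0.728 -2.319]
```

>>> play_rows --deltas '[{"translation":[0,0,0],"rotation":[0.96,0,0],"gripper":0},{"translation":[0,0,0],"rotation":[0.96,0,0],"gripper":0},{"translation":[0,0,0],"rotation":[0.96,0,0],"gripper":0},{"translation":[0,-0.18,-0.58],"rotation":[0,0,0],"gripper":0},{"translation":[0,-0.18,-0.58],"rotation":[0,0,0],"gripper":0},{"translation":[0,-0.18,-0.58],"rotation":[0,0,0],"gripper":0},{"translation":[0,-0.19,-0.58],"rotation":[0,0,0],"gripper":0},{"translation":[0.5,0,0],"rotation":[0,0,0],"gripper":0},{"translation":[0.5,0,0],"rotation":[0,0,0],"gripper":0},{"translation":[0.5,0,0],"rotation":[0,0,0],"gripper":0},{"translation":[0.4,0,0],"rotation":[0,0,0],"gripper":0},{"translation":[0.1,0,0],"rotation":[0,0,0],"gripper":0},{"translation":[0,0,0],"rotation":[0,0,0],"gripper":0}]'

```text
clock: 7.32
tool_pos: [458.1, 1.7, 4.6]
eef_rot: [0.033, 0.707, -0.033, 0.706]
force: [0.1, -0.7, 1.1]
width: 43.3
```

```bash
python3 -c "
from h import *
plan(459.7,1.3,5,84.9)
c=cam('scene');save(c,'s1.png',(170,140,370,290),4)"
```

```text
t 7.33 pos [458.1   1.7   4.6] jaw 84.7 q6 -1.54 w 43.3 F [ 0.1 -0.7  1.1]
  turn(10deg) [-0.02 -0.    0.  ]  then shift(60mm) after turn [-0.006 -0.004  0.028]
```

View pics/s1.png

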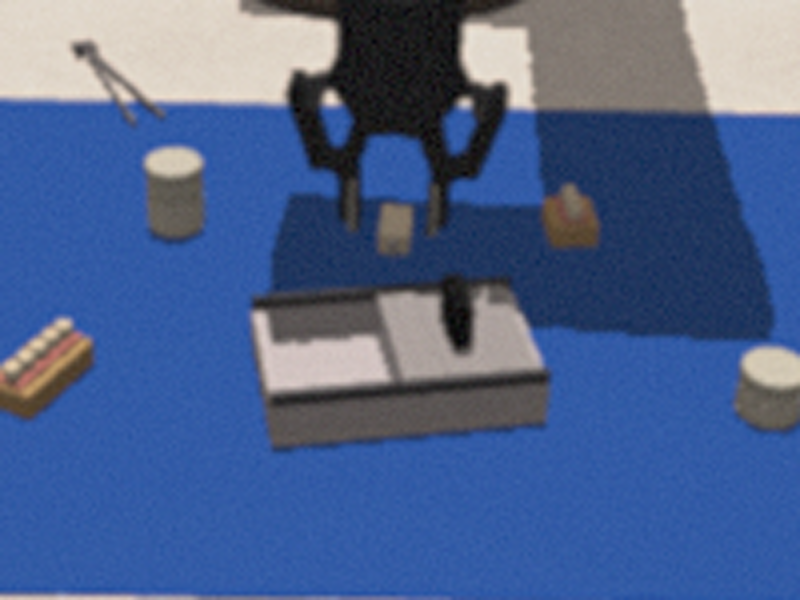

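>>> play_rows --deltas '[{"translation":[0.03,0,0],"rotation":[0,0,0],"gripper":1},{"translation":[0,0,0],"rotation":[0,0,0],"gripper":1},{"translation":[0,0,0],"rotation":[0,0,0],"gripper":1},{"translation":[0,0,0],"rotation":[0,0,0],"gripper":1},{"translation":[0,0,0],"rotation":[0,0,0],"gripper":1},{"translation":[-0.4,0,0],"rotation":[0,0,0],"gripper":1},{"translation":[-0.5,0,0],"rotation":[0,0,0],"gripper":1},{"translation":[-0.5,0,0],"rotation":[0,0,0],"gripper":1},{"translation":[-0.3,0,0],"rotation":[0,0,0],"gripper":1},{"translation":[0,0,0],"rotation":[0,0,0],"gripper":1}]' --force 40

```text
clock: 8.62
tool_pos: [459.1, 1.6, 106.2]
eef_rot: [0.033, 0.705, -0.033, 0.708]
force: [-0.2, -0.1, -0.6]
width: 17.7
```

```bash
python3 -c "
from h import *
a=np.radians(9.5);
x=607.5+36*np.sin(a);y=-1.3-36*np.cos(a)
print(x,y)
plan(x,y,None,9.5);plan(x,y,None,9.5,True)"
```

```text
613.4417138109844 -36.80628165534033
t 8.62 pos [459.1   1.6 106.2] jaw 84.7 q6 -1.54 w 17.7 F [-0.2 -0.1 -0.6]
  turn(10deg) [ 7.52  0.02 -0.01]  then shift(60mm) after turn [0.    2.431 1.057]
t 8.62 pos [459.1   1.6 106.2] jaw 84.7 q6 -1.54 w 17.7 F [-0.2 -0.1 -0.6]
  turn(10deg) [-1.048e+01  1.000e-02  2.000e-02]  then shift(60mm) after turn [ 0.    -2.431 -1.057]
```

>>> play_rows --deltas '[{"translation":[0,0,0],"rotation":[0.94,0,0],"gripper":1},{"translation":[0,0,0],"rotation":[0.94,0,0],"gripper":1},{"translation":[0,0,0],"rotation":[0.94,0,0],"gripper":1},{"translation":[0,0,0],"rotation":[0.94,0,0],"gripper":1},{"translation":[0,0,0],"rotation":[0.94,0,0],"gripper":1},{"translation":[0,0,0],"rotation":[0.94,0,0],"gripper":1},{"translation":[0,0,0],"rotation":[0.94,0,0],"gripper":1},{"translation":[0,0,0],"rotation":[0.94,0,0],"gripper":1},{"translation":[0,0.4,0.18],"rotation":[0,0,0],"gripper":1},{"translation":[0,0.4,0.18],"rotation":[0,0,0],"gripper":1},{"translation":[0,0.4,0.18],"rotation":[0,0,0],"gripper":1},{"translation":[0,0.4,0.18],"rotation":[0,0,0],"gripper":1},{"translation":[0,0.4,0.18],"rotation":[0,0,0],"gripper":1},{"translation":[0,0.43,0.16],"rotation":[0,0,0],"gripper":1},{"translation":[0.4,0,0],"rotation":[0,0,0],"gripper":1},{"translation":[0.4,0,0],"rotation":[0,0,0],"gripper":1},{"translation":[0.2,0,0],"rotation":[0,0,0],"gripper":1},{"translation":[0,0,0],"rotation":[0,0,0],"gripper":1}]'

```text
clock: 10.88
tool_pos: [611.6, -36.9, 43.7]
eef_rot: [0.456, 0.54, -0.457, 0.539]
force: [0.0, 0.5, -0.4]
width: 17.7
```

```bash
python3 -c "
from h import *
plan(613.4,-36.8,8,9.5)
c=cam('scene');save(c,'s2.png',(170,140,370,290),4)"
```

```text
t 10.88 pos [611.6 -36.9  43.7] jaw 9.5 q6 -0.28 w 17.7 F [ 0.   0.5 -0.4]
  turn(10deg) [ 0.   -0.    0.01]  then shift(60mm) after turn [0.595 0.029 0.004]
```

View pics/s2.png

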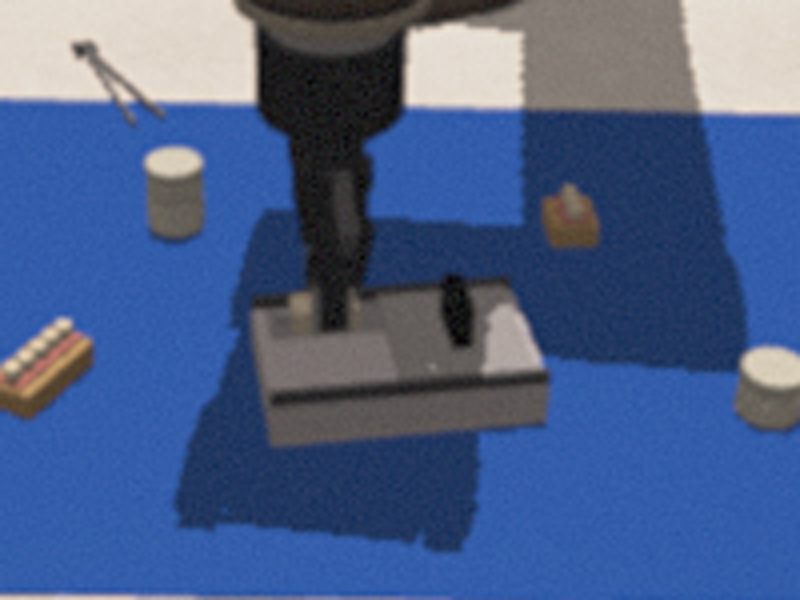

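>>> play_rows --deltas '[{"translation":[0.2,0,0],"rotation":[0,0,0],"gripper":1},{"translation":[0.2,0,0],"rotation":[0,0,0],"gripper":1},{"translation":[0.1,0,0],"rotation":[0,0,0],"gripper":1},{"translation":[0.05,0,0],"rotation":[0,0,0],"gripper":1},{"translation":[0.03,0,0],"rotation":[0,0,0],"gripper":1},{"translation":[0,0,0],"rotation":[0,0,0],"gripper":1}]'

```text
clock: 11.68
tool_pos: [612.5, -36.9, 10.0]
eef_rot: [0.457, 0.54, -0.457, 0.54]
force: [1.1, -1.6, -1.1]
width: 17.9
```

>>> play_rows --deltas '[{"translation":[0.03,0,0],"rotation":[0,0,0],"gripper":1},{"translation":[0,0,0],"rotation":[0,0,0],"gripper":0.3},{"translation":[0,0,0],"rotation":[0,0,0],"gripper":0.3},{"translation":[0,0,0],"rotation":[0,0,0],"gripper":0.3},{"translation":[-0.3,0,0],"rotation":[0,0,0],"gripper":0.3},{"translation":[-0.5,0,0],"rotation":[0,0,0],"gripper":0.3},{"translation":[-0.6,0,0],"rotation":[0,0,0],"gripper":0.3},{"translation":[-0.6,0,0],"rotation":[0,0,0],"gripper":0.3},{"translation":[0,0,0],"rotation":[0,0,0],"gripper":0.3}]'

```text
clock: 12.8
tool_pos: [614.4, -37.2, 132.2]
eef_rot: [0.458, 0.538, -0.456, 0.541]
force: [-0.3, -0.8, -0.6]
width: 29.9
```

```bash
python3 -c "
from h import *
s=robot.state()
plan(601.3,33,40,99.5)
c=cam('scene');save(c,'s3.png',(210,190,330,270),6)
P=world(c);m=P[190:270,210:330]
a=np.radians(9.5);q=m[...,:2]-[607.5,-1.3];cx=q@[np.cos(a),np.sin(a)];cy=q@[-np.sin(a),np.cos(a)]
k=(abs(cx)<30)&(cy>-66)&(cy<-5)&(m[...,2]>12)&(m[...,2]<30)
print(k.sum(),cx[k].min(),cx[k].max(),cy[k].min(),cy[k].max(),np.percentile(m[k][:,2],[10,50,90]))"
```

```text
t 12.8 pos [614.4 -37.2 132.2] jaw 9.5 q6 -0.28 w 29.9 F [-0.3 -0.8 -0.6]
  turn(10deg) [-9.    0.03 -0.02]  then shift(60mm) after turn [ 1.536  1.189 -0.022]
154 -10.677757121874128 10.461991056563944 -63.76526078682565 -20.394451570926876 [13.99490822 20.50680825 22.21505785]
```

View pics/s3.png

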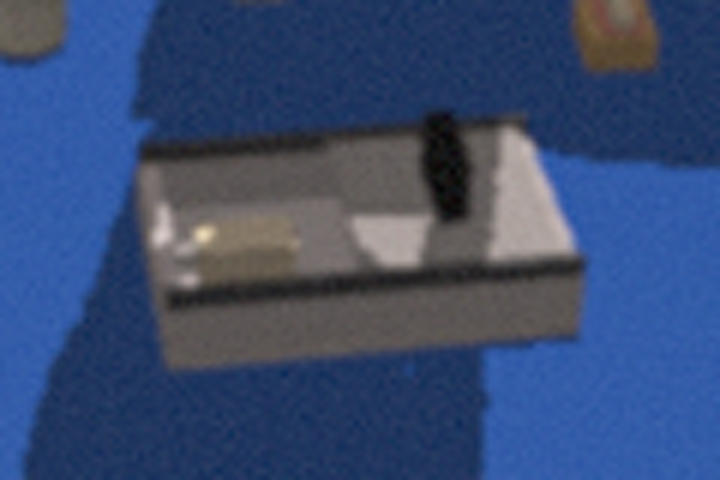

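>>> play_rows --deltas '[{"translation":[0,0,0],"rotation":[-0.9,0,0],"gripper":0},{"translation":[0,0,0],"rotation":[-0.9,0,0],"gripper":0},{"translation":[0,0,0],"rotation":[-0.9,0,0],"gripper":0},{"translation":[0,0,0],"rotation":[-0.9,0,0],"gripper":0},{"translation":[0,0,0],"rotation":[-0.9,0,0],"gripper":0},{"translation":[0,0,0],"rotation":[-0.9,0,0],"gripper":0},{"translation":[0,0,0],"rotation":[-0.9,0,0],"gripper":0},{"translation":[0,0,0],"rotation":[-0.9,0,0],"gripper":0},{"translation":[0,0,0],"rotation":[-0.9,0,0],"gripper":0},{"translation":[0,0,0],"rotation":[-0.9,0,0],"gripper":0},{"translation":[0,0.4,0],"rotation":[0,0,0],"gripper":0},{"translation":[0,0.4,0],"rotation":[0,0,0],"gripper":0},{"translation":[0,0.39,-0.02],"rotation":[0,0,0],"gripper":0},{"translation":[0,0,0],"rotation":[0,0,0],"gripper":0},{"translation":[0.4,0,0],"rotation":[0,0,0],"gripper":0},{"translation":[0.4,0,0],"rotation":[0,0,0],"gripper":0},{"translation":[0.4,0,0],"rotation":[0,0,0],"gripper":0},{"translation":[0.31,0,0],"rotation":[0,0,0],"gripper":0},{"translation":[0,0,0],"rotation":[0,0,0],"gripper":1},{"translation":[0,0,0],"rotation":[0,0,0],"gripper":1}]'

```text
clock: 15.35
tool_pos: [599.5, 33.1, 37.9]
eef_rot: [-0.059, 0.705, 0.059, 0.705]
force: [-0.5, -1.7, -12.4]
width: 11.3
```

>>> play_rows --deltas '[{"translation":[0,0,0],"rotation":[0,0,0],"gripper":1},{"translation":[0,0,0],"rotation":[0,0,0],"gripper":1},{"translation":[0,0,0],"rotation":[0,0,0],"gripper":1},{"translation":[0,-0.15,0],"rotation":[0,0,0],"gripper":1},{"translation":[0,-0.2,0],"rotation":[0,0,0],"gripper":1},{"translation":[0,-0.2,0],"rotation":[0,0,0],"gripper":1},{"translation":[0,-0.2,0],"rotation":[0,0,0],"gripper":1},{"translation":[0,-0.2,0],"rotation":[0,0,0],"gripper":1},{"translation":[0,-0.1,0],"rotation":[0,0,0],"gripper":1},{"translation":[0,0,0],"rotation":[0,0,0],"gripper":1}]'

```text
clock: 16.6
tool_pos: [610.2, -30.4, 37.8]
eef_rot: [-0.058, 0.704, 0.058, 0.705]
force: [-2.3, -1.1, 4.9]
width: 11.0
```

>>> play_rows --deltas '[{"translation":[0,-0.03,0],"rotation":[0,0,0],"gripper":1},{"translation":[0,-0.03,0],"rotation":[0,0,0],"gripper":1},{"translation":[0,0,0],"rotation":[0,0,0],"gripper":1}]'

```text
clock: 16.98
tool_pos: [610.7, -33.5, 37.8]
eef_rot: [-0.058, 0.705, 0.058, 0.705]
force: [-2.1, -1.3, 4.1]
width: 11.3
```

>>> play_rows --deltas '[{"translation":[0,-0.03,0],"rotation":[0,0,0],"gripper":1},{"translation":[0,0,0],"rotation":[0,0,0],"gripper":1}]'

```text
clock: 17.23
tool_pos: [610.9, -34.7, 37.8]
eef_rot: [-0.058, 0.705, 0.059, 0.705]
force: [-2.1, 3.9, 6.5]
width: 11.1
```

>>> play_rows --deltas '[{"translation":[0,-0.03,0],"rotation":[0,0,0],"gripper":1},{"translation":[0,0,0],"rotation":[0,0,0],"gripper":1}]'

```text
clock: 17.48
tool_pos: [610.9, -34.9, 37.8]
eef_rot: [-0.058, 0.705, 0.059, 0.705]
force: [-2.2, 22.2, 7.4]
width: 10.8
```

>>> play_rows --deltas '[{"translation":[0,0.03,0],"rotation":[0,0,0],"gripper":1},{"translation":[0,0,0],"rotation":[0,0,0],"gripper":-0.1},{"translation":[0,0,0],"rotation":[0,0,0],"gripper":-0.1},{"translation":[0,0,0],"rotation":[0,0,0],"gripper":-0.1},{"translation":[-0.4,0,0],"rotation":[0,0,0],"gripper":-0.2},{"translation":[-0.5,0,0],"rotation":[0,0,0],"gripper":-0.2},{"translation":[-0.6,0,0],"rotation":[0,0,0],"gripper":-0.2},{"translation":[0,0,0],"rotation":[0,0,0],"gripper":-0.2}]'

```text
clock: 18.48
tool_pos: [612.5, -34.5, 130.2]
eef_rot: [-0.059, 0.703, 0.058, 0.706]
force: [0.2, 0.4, -0.2]
width: 51.8
```

```bash
python3 -c "
from h import *
plan(449.2,112.6,5,91.5)
c=cam('scene');save(c,'s4.png',(210,190,330,270),6)"
```

```text
t 18.48 pos [612.5 -34.5 130.2] jaw 99.5 q6 -1.84 w 51.8 F [ 0.2  0.4 -0.2]
  turn(10deg) [0.8  0.03 0.01]  then shift(60mm) after turn [ 2.086  2.522 -2.657]
```

View pics/s4.png

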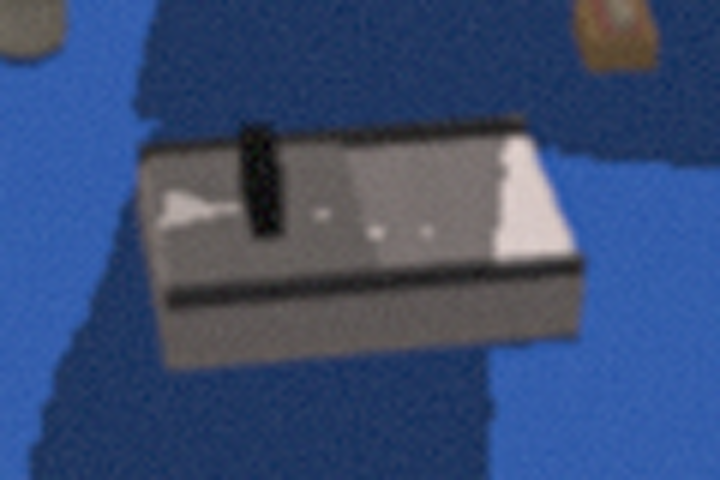

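>>> play_rows --deltas '[{"translation":[0,0,0],"rotation":[0.8,0,0],"gripper":-0.3},{"translation":[0,0.5,-0.53],"rotation":[0,0,0],"gripper":-0.3},{"translation":[0,0.5,-0.53],"rotation":[0,0,0],"gripper":-0.3},{"translation":[0,0.5,-0.53],"rotation":[0,0,0],"gripper":-0.3},{"translation":[0,0.5,-0.53],"rotation":[0,0,0],"gripper":-0.3},{"translation":[0,0.52,-0.54],"rotation":[0,0,0],"gripper":-0.3},{"translation":[0,0,0],"rotation":[0,0,0],"gripper":-0.3},{"translation":[0.5,0,0],"rotation":[0,0,0],"gripper":-0.3},{"translation":[0.5,0,0],"rotation":[0,0,0],"gripper":-0.3},{"translation":[0.5,0,0],"rotation":[0,0,0],"gripper":-0.3},{"translation":[0.4,0,0],"rotation":[0,0,0],"gripper":-0.3},{"translation":[0.2,0,0],"rotation":[0,0,0],"gripper":-0.3},{"translation":[0,0,0],"rotation":[0,0,0],"gripper":-0.3}]'

```text
clock: 20.15
tool_pos: [446.9, 112.4, 0.8]
eef_rot: [-0.009, 0.708, 0.009, 0.706]
force: [0.4, 0.7, 0.5]
width: 55.4
```

>>> play_rows --deltas '[{"translation":[0,0,0],"rotation":[0,0,0],"gripper":1},{"translation":[0,0,0],"rotation":[0,0,0],"gripper":1},{"translation":[0,0,0],"rotation":[0,0,0],"gripper":1},{"translation":[0,0,0],"rotation":[0,0,0],"gripper":1},{"translation":[0,0,0],"rotation":[0,0,0],"gripper":1}]'

```text
clock: 20.78
tool_pos: [447.8, 112.8, 2.4]
eef_rot: [-0.009, 0.706, 0.009, 0.708]
force: [-0.5, -1.8, 8.4]
width: 29.0
```

>>> play_rows --deltas '[{"translation":[-0.4,0,0],"rotation":[0,0,0],"gripper":1},{"translation":[-0.5,0,0],"rotation":[0,0,0],"gripper":1},{"translation":[-0.5,0,0],"rotation":[0,0,0],"gripper":1},{"translation":[-0.2,0,0],"rotation":[0,0,0],"gripper":1},{"translation":[0,0,0],"rotation":[0,0,0],"gripper":1}]'

```text
clock: 21.4
tool_pos: [447.7, 112.9, 98.1]
eef_rot: [-0.009, 0.706, 0.009, 0.708]
force: [-0.4, -0.5, -1.4]
width: 29.0
```

```bash
python3 -c "
from h import *
plan(471.3,382.9,7,-7.5);plan(471.3,382.9,7,-7.5,True)"
```

```text
t 21.4 pos [447.7 112.9  98.1] jaw 91.5 q6 -1.42 w 29.0 F [-0.4 -0.5 -1.4]
  turn(10deg) [-8.1   0.01  0.01]  then shift(60mm) after turn [1.519 0.198 4.513]
t 21.4 pos [447.7 112.9  98.1] jaw 91.5 q6 -1.42 w 29.0 F [-0.4 -0.5 -1.4]
  turn(10deg) [ 9.9   0.01 -0.01]  then shift(60mm) after turn [ 1.519 -0.198 -4.513]
```

>>> play_rows --deltas '[{"translation":[0,0,0],"rotation":[0.99,0,0],"gripper":1},{"translation":[0,0,0],"rotation":[0.99,0,0],"gripper":1},{"translation":[0,0,0],"rotation":[0.99,0,0],"gripper":1},{"translation":[0,0,0],"rotation":[0.99,0,0],"gripper":1},{"translation":[0,0,0],"rotation":[0.99,0,0],"gripper":1},{"translation":[0,0,0],"rotation":[0.99,0,0],"gripper":1},{"translation":[0,0,0],"rotation":[0.99,0,0],"gripper":1},{"translation":[0,0,0],"rotation":[0.99,0,0],"gripper":1},{"translation":[0,0,0],"rotation":[0.99,0,0],"gripper":1},{"translation":[0,0,0],"rotation":[0.99,0,0],"gripper":1},{"translation":[0,-0.02,-0.5],"rotation":[0,0,0],"gripper":1},{"translation":[0,-0.02,-0.5],"rotation":[0,0,0],"gripper":1},{"translation":[0,-0.02,-0.5],"rotation":[0,0,0],"gripper":1},{"translation":[0,-0.02,-0.5],"rotation":[0,0,0],"gripper":1},{"translation":[0,-0.02,-0.5],"rotation":[0,0,0],"gripper":1},{"translation":[0,-0.02,-0.5],"rotation":[0,0,0],"gripper":1},{"translation":[0,-0.02,-0.5],"rotation":[0,0,0],"gripper":1},{"translation":[0,-0.02,-0.5],"rotation":[0,0,0],"gripper":1},{"translation":[0,-0.04,-0.5],"rotation":[0,0,0],"gripper":1},{"translation":[0,0,0],"rotation":[0,0,0],"gripper":1}]'

```text
clock: 23.9
tool_pos: [470.1, 383.4, 95.9]
eef_rot: [-0.531, -0.467, 0.532, -0.467]
force: [-0.0, -0.1, -0.6]
width: 29.0
```

```bash
python3 -c "
from h import *
plan(471.3,382.9,7,-7.5)
c=cam('top');save(c,'p1.png',(50,110,240,270),4);c=cam('scene');save(c,'p2.png',(330,140,480,250),5)"
```

```text
t 23.9 pos [470.1 383.4  95.9] jaw -7.4 q6 0.76 w 29.0 F [-0.  -0.1 -0.6]
  turn(10deg) [0.01 0.   0.  ]  then shift(60mm) after turn [1.481 0.022 0.006]
```

View pics/p2.png

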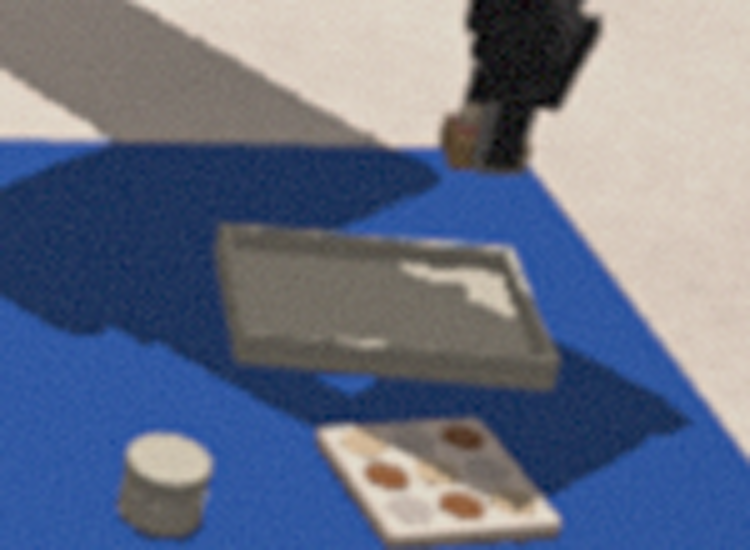

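>>> play_rows --deltas '[{"translation":[0.4,0,0],"rotation":[0,0,0],"gripper":1},{"translation":[0.4,0.02,0],"rotation":[0,0,0],"gripper":1},{"translation":[0.3,0,0],"rotation":[0,0,0],"gripper":1},{"translation":[0.2,0,0],"rotation":[0,0,0],"gripper":1},{"translation":[0.1,0,0],"rotation":[0,0,0],"gripper":1},{"translation":[0.05,0,0],"rotation":[0,0,0],"gripper":1},{"translation":[0.03,0,0],"rotation":[0,0,0],"gripper":1},{"translation":[0,0,0],"rotation":[0,0,0],"gripper":1}]'

```text
clock: 25.0
tool_pos: [471.8, 382.0, 9.0]
eef_rot: [0.532, 0.466, -0.531, 0.466]
force: [-0.1, 0.3, -1.1]
width: 29.2
```

>>> play_rows --deltas '[{"translation":[0.03,0,0],"rotation":[0,0,0],"gripper":1},{"translation":[0,0,0],"rotation":[0,0,0],"gripper":-0.1},{"translation":[0,0,0],"rotation":[0,0,0],"gripper":-0.1},{"translation":[0,0,0],"rotation":[0,0,0],"gripper":-0.1},{"translation":[-0.4,0,0],"rotation":[0,0,0],"gripper":-0.1},{"translation":[-0.5,0,0],"rotation":[0,0,0],"gripper":-0.1},{"translation":[-0.6,0,0],"rotation":[0,0,0],"gripper":-0.2},{"translation":[0,0,0],"rotation":[0,0,0],"gripper":-0.3}]'

```text
clock: 26.0
tool_pos: [473.1, 382.9, 99.6]
eef_rot: [0.533, 0.466, -0.53, 0.466]
force: [0.1, 0.4, -1.3]
width: 55.4
```

```bash
python3 -c "
from h import *
plan(614.4,-195.6,3,62.2);plan(614.4,-195.6,3,62.2,True)"
```

```text
t 26.0 pos [473.1 382.9  99.6] jaw -7.5 q6 0.76 w 55.4 F [ 0.1  0.4 -1.3]
  turn(10deg) [-6.97 -0.   -0.03]  then shift(60mm) after turn [ 1.61  -7.431  6.58 ]
t 26.0 pos [473.1 382.9  99.6] jaw -7.5 q6 0.76 w 55.4 F [ 0.1  0.4 -1.3]
  turn(10deg) [11.03 -0.03  0.  ]  then shift(60mm) after turn [ 1.61   7.431 -6.58 ]
```

>>> play_rows --deltas '[{"translation":[-0.1,0,0],"rotation":[-1,0,0],"gripper":-0.3},{"translation":[-0.1,0,0],"rotation":[-1,0,0],"gripper":-0.3},{"translation":[0,0,0],"rotation":[-1,0,0],"gripper":-0.3},{"translation":[0,0,0],"rotation":[-1,0,0],"gripper":-0.3},{"translation":[0,0,0],"rotation":[-1,0,0],"gripper":-0.3},{"translation":[0,0,0],"rotation":[-1,0,0],"gripper":-0.3},{"translation":[0,0,0],"rotation":[-0.97,0,0],"gripper":-0.3},{"translation":[0,-0.62,0.55],"rotation":[0,0,0],"gripper":-0.3},{"translation":[0,-0.62,0.55],"rotation":[0,0,0],"gripper":-0.3},{"translation":[0,-0.62,0.55],"rotation":[0,0,0],"gripper":-0.3},{"translation":[0,-0.62,0.55],"rotation":[0,0,0],"gripper":-0.3},{"translation":[0,-0.62,0.55],"rotation":[0,0,0],"gripper":-0.3},{"translation":[0,-0.62,0.55],"rotation":[0,0,0],"gripper":-0.3},{"translation":[0,-0.62,0.55],"rotation":[0,0,0],"gripper":-0.3},{"translation":[0,-0.62,0.55],"rotation":[0,0,0],"gripper":-0.3},{"translation":[0,-0.62,0.55],"rotation":[0,0,0],"gripper":-0.3},{"translation":[0,-0.62,0.55],"rotation":[0,0,0],"gripper":-0.3},{"translation":[0,-0.62,0.55],"rotation":[0,0,0],"gripper":-0.3},{"translation":[0,-0.61,0.53],"rotation":[0,0,0],"gripper":-0.3},{"translation":[0,0,0],"rotation":[0,0,0],"gripper":-0.3}]'

```text
clock: 28.5
tool_pos: [613.4, -199.9, 108.0]
eef_rot: [0.171, 0.686, -0.171, 0.686]
force: [0.3, 0.8, -0.7]
width: 55.4
```

```bash
python3 -c "
from h import *
plan(614.4,-195.6,3,62.2)
c=cam('top');P=world(c)
m=seg(c)
n,l,st,ce=cv2.connectedComponentsWithStats(m)
c2=c['pixels'][...,::-1]
cv2.imwrite('pics/p3.png',np.hstack([cv2.resize(c2[180:260,55:155],(400,320)),cv2.resize(c2[130:210,285:385],(400,320))]))"
```

```text
t 28.5 pos [ 613.4 -199.9  108. ] jaw 62.0 q6 -1.44 w 55.4 F [ 0.3  0.8 -0.7]
  turn(10deg) [-0.02  0.    0.  ]  then shift(60mm) after turn [ 1.75   0.07  -0.019]
```

View pics/p3.png

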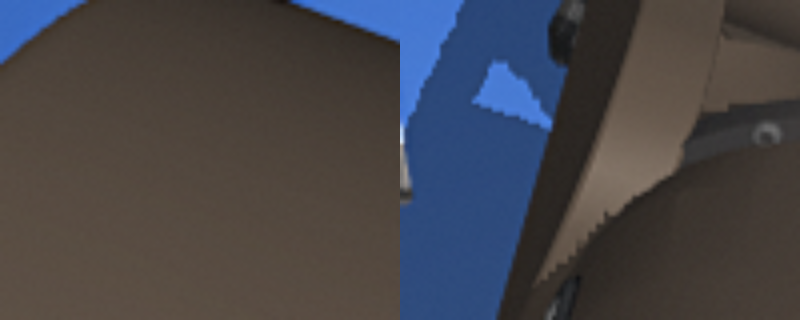

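>>> play_rows --deltas '[{"translation":[0.4,0.07,-0.02],"rotation":[0,0,0],"gripper":-0.3},{"translation":[0.5,0,0],"rotation":[0,0,0],"gripper":-0.3},{"translation":[0.4,0,0],"rotation":[0,0,0],"gripper":-0.3},{"translation":[0.3,0,0],"rotation":[0,0,0],"gripper":-0.3},{"translation":[0.14,0,0],"rotation":[0,0,0],"gripper":-0.3},{"translation":[0,0,0],"rotation":[0,0,0],"gripper":-0.3},{"translation":[0,0,0],"rotation":[0,0,0],"gripper":1},{"translation":[0,0,0],"rotation":[0,0,0],"gripper":1},{"translation":[0,0,0],"rotation":[0,0,0],"gripper":1},{"translation":[0,0,0],"rotation":[0,0,0],"gripper":1},{"translation":[0,0,0],"rotation":[0,0,0],"gripper":1}]'

```text
clock: 29.92
tool_pos: [614.6, -192.5, 5.5]
eef_rot: [0.17, 0.686, -0.17, 0.687]
force: [-1.5, 0.7, 6.8]
width: 28.7
```

>>> play_rows --deltas '[{"translation":[-0.4,0,0],"rotation":[0,0,0],"gripper":1},{"translation":[-0.5,0,0],"rotation":[0,0,0],"gripper":1},{"translation":[-0.6,0,0],"rotation":[0,0,0],"gripper":1},{"translation":[-0.6,0,0],"rotation":[0,0,0],"gripper":1},{"translation":[0,0,0],"rotation":[0,0,0],"gripper":1}]'

```text
clock: 30.55
tool_pos: [615.8, -193.0, 133.9]
eef_rot: [0.17, 0.684, -0.17, 0.688]
force: [1.5, -0.0, -0.4]
width: 28.9
```

```bash
python3 -c "
from h import *
plan(462,312.5,None,-7.5)
c=cam('scene');save(c,'s5.png',(130,100,290,250),4)"
```

```text
t 30.55 pos [ 615.8 -193.   133.9] jaw 62.2 q6 -1.44 w 28.9 F [ 1.5 -0.  -0.4]
  turn(10deg) [ 6.97  0.03 -0.02]  then shift(60mm) after turn [ 0.    -3.641 -8.019]
```

View pics/s5.png

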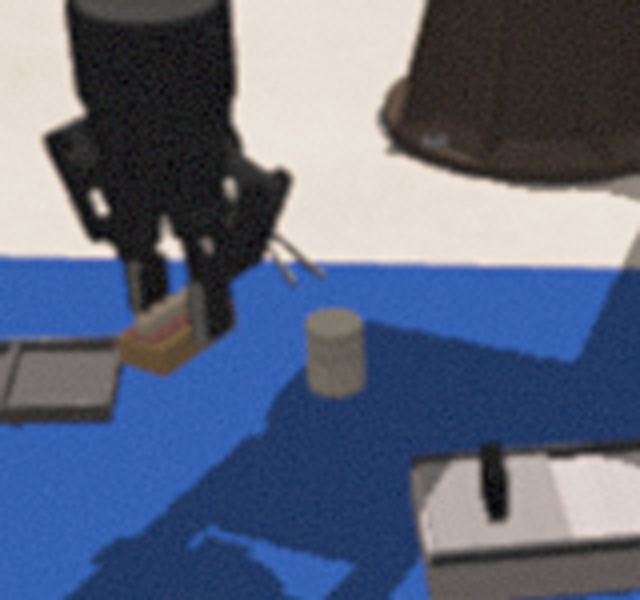

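>>> play_rows --deltas '[{"translation":[0,0,0],"rotation":[1,0,0],"gripper":1},{"translation":[0,0,0],"rotation":[1,0,0],"gripper":1},{"translation":[0,0,0],"rotation":[1,0,0],"gripper":1},{"translation":[0,0,0],"rotation":[1,0,0],"gripper":1},{"translation":[0,0,0],"rotation":[1,0,0],"gripper":1},{"translation":[0,0,0],"rotation":[1,0,0],"gripper":1},{"translation":[0,0,0],"rotation":[0.97,0,0],"gripper":1},{"translation":[0,-0.3,-0.67],"rotation":[0,0,0],"gripper":1},{"translation":[0,-0.3,-0.67],"rotation":[0,0,0],"gripper":1},{"translation":[0,-0.3,-0.67],"rotation":[0,0,0],"gripper":1},{"translation":[0,-0.3,-0.67],"rotation":[0,0,0],"gripper":1},{"translation":[0,-0.3,-0.67],"rotation":[0,0,0],"gripper":1},{"translation":[0,-0.3,-0.67],"rotation":[0,0,0],"gripper":1},{"translation":[0,-0.3,-0.67],"rotation":[0,0,0],"gripper":1},{"translation":[0,-0.3,-0.67],"rotation":[0,0,0],"gripper":1},{"translation":[0,-0.3,-0.67],"rotation":[0,0,0],"gripper":1},{"translation":[0,-0.3,-0.67],"rotation":[0,0,0],"gripper":1},{"translation":[0,-0.32,-0.67],"rotation":[0,0,0],"gripper":1},{"translation":[0,-0.32,-0.65],"rotation":[0,0,0],"gripper":1},{"translation":[0,0,0],"rotation":[0,0,0],"gripper":1}]'

```text
clock: 33.1
tool_pos: [458.7, 315.3, 129.5]
eef_rot: [-0.531, -0.467, 0.531, -0.467]
force: [0.1, -0.5, -0.6]
width: 28.9
```

```bash
python3 -c "
from h import *
plan(462,312.5,10,-7.5)
c=cam('scene');save(c,'p4.png',(330,110,480,230),5)"
```

```text
t 33.1 pos [458.7 315.3 129.5] jaw -7.3 q6 0.68 w 28.9 F [ 0.1 -0.5 -0.6]
  turn(10deg) [0.02 0.   0.01]  then shift(60mm) after turn [1.991 0.061 0.039]
```

View pics/p4.png

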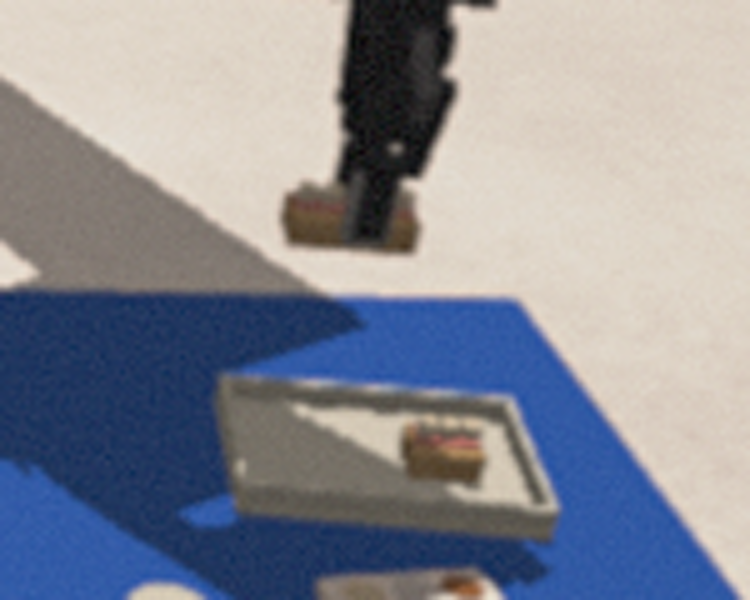

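>>> play_rows --deltas '[{"translation":[0.4,0.06,-0.09],"rotation":[0,0,0],"gripper":1},{"translation":[0.5,0,0],"rotation":[0,0,0],"gripper":1},{"translation":[0.4,0,0],"rotation":[0,0,0],"gripper":1},{"translation":[0.3,0,0],"rotation":[0,0,0],"gripper":1},{"translation":[0.2,0,0],"rotation":[0,0,0],"gripper":1},{"translation":[0.1,0,0],"rotation":[0,0,0],"gripper":1},{"translation":[0.05,0,0],"rotation":[0,0,0],"gripper":1},{"translation":[0.02,0,0],"rotation":[0,0,0],"gripper":1},{"translation":[0,0,0],"rotation":[0,0,0],"gripper":1}]'

```text
clock: 34.28
tool_pos: [464.6, 318.3, 12.7]
eef_rot: [0.532, 0.466, -0.531, 0.466]
force: [0.5, -0.1, -0.6]
width: 28.9
```

>>> play_rows --deltas '[{"translation":[0.04,0,0],"rotation":[0,0,0],"gripper":1},{"translation":[0,0,0],"rotation":[0,0,0],"gripper":-0.1},{"translation":[0,0,0],"rotation":[0,0,0],"gripper":-0.1},{"translation":[0,0,0],"rotation":[0,0,0],"gripper":-0.1},{"translation":[-0.4,0,0],"rotation":[0,0,0],"gripper":-0.1},{"translation":[-0.5,0,0],"rotation":[0,0,0],"gripper":-0.1},{"translation":[-0.6,0,0],"rotation":[0,0,0],"gripper":-0.2},{"translation":[-0.1,0,0],"rotation":[0,0,0],"gripper":-0.3},{"translation":[0,0,0],"rotation":[0,0,0],"gripper":-0.6}]'

```text
clock: 35.4
tool_pos: [464.6, 318.2, 106.0]
eef_rot: [0.532, 0.466, -0.531, 0.466]
force: [-0.5, -0.5, -0.7]
width: 68.5
```

```bash
python3 -c "
from h import *
plan(626,201.5,None,20)
c=cam('scene');save(c,'p5.png',(330,130,480,250),5)"
```

```text
t 35.4 pos [464.6 318.2 106. ] jaw -7.5 q6 0.68 w 68.5 F [-0.5 -0.5 -0.7]
  turn(10deg) [-2.75 -0.   -0.  ]  then shift(60mm) after turn [0.    1.863 2.748]
```

View pics/p5.png

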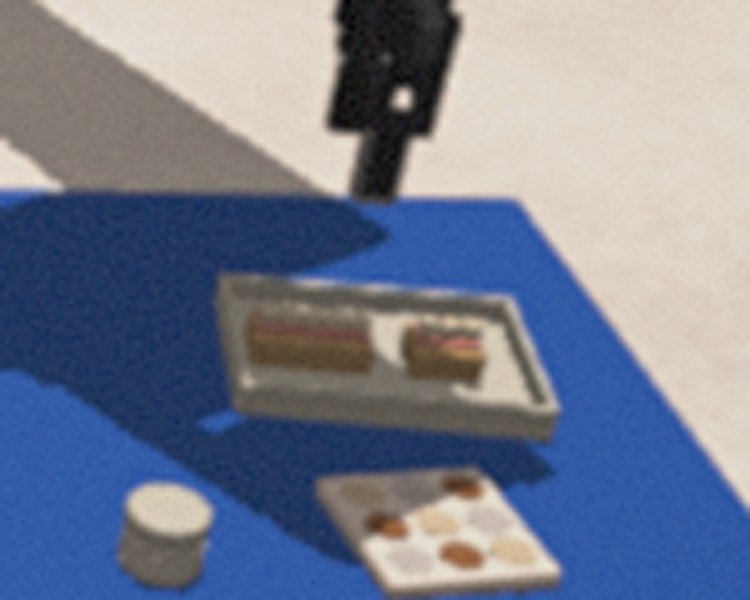

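>>> play_rows --deltas '[{"translation":[0,0,0],"rotation":[-0.68,0,0],"gripper":-0.6},{"translation":[0,0,0],"rotation":[-0.67,0,0],"gripper":-0.6},{"translation":[0,0.49,0.44],"rotation":[0,0,0],"gripper":-0.6},{"translation":[0,0.49,0.44],"rotation":[0,0,0],"gripper":-0.6},{"translation":[0,0.49,0.44],"rotation":[0,0,0],"gripper":-0.6},{"translation":[0,0.5,0.44],"rotation":[0,0,0],"gripper":-0.6},{"translation":[0,0.5,0.45],"rotation":[0,0,0],"gripper":-0.6},{"translation":[0,0,0],"rotation":[0,0,0],"gripper":-0.6}]'

```text
clock: 36.45
tool_pos: [627.2, 199.8, 104.2]
eef_rot: [0.473, 0.525, -0.474, 0.525]
force: [-0.6, 0.7, -0.6]
width: 68.5
```

```bash
python3 -c "
from h import *
plan(626,201.5,10,6)"
```

```text
t 36.45 pos [627.2 199.8 104.2] jaw 5.9 q6 0.16 w 68.5 F [-0.6  0.7 -0.6]
  turn(10deg) [-0.01  0.    0.  ]  then shift(60mm) after turn [ 1.571 -0.016 -0.03 ]
```

>>> play_rows --deltas '[{"translation":[0.4,-0.02,-0.03],"rotation":[0,0,0],"gripper":-0.6},{"translation":[0.5,0,0],"rotation":[0,0,0],"gripper":-0.6},{"translation":[0.4,0,0],"rotation":[0,0,0],"gripper":-0.6},{"translation":[0.27,0,0],"rotation":[0,0,0],"gripper":-0.6},{"translation":[0,0,0],"rotation":[0,0,0],"gripper":-0.6},{"translation":[0,0,0],"rotation":[0,0,0],"gripper":1},{"translation":[0,0,0],"rotation":[0,0,0],"gripper":1},{"translation":[0,0,0],"rotation":[0,0,0],"gripper":1},{"translation":[0,0,0],"rotation":[0,0,0],"gripper":1},{"translation":[0,0,0],"rotation":[0,0,0],"gripper":1},{"translation":[0,0,0],"rotation":[0,0,0],"gripper":1}]'

```text
clock: 37.83
tool_pos: [625.0, 203.7, 12.9]
eef_rot: [0.474, 0.525, -0.473, 0.526]
force: [-2.0, 0.9, 5.7]
width: 34.9
```

>>> play_rows --deltas '[{"translation":[-0.4,0,0],"rotation":[0,0,0],"gripper":1},{"translation":[-0.5,0,0],"rotation":[0,0,0],"gripper":1},{"translation":[-0.6,0,0],"rotation":[0,0,0],"gripper":1},{"translation":[-0.6,0,0],"rotation":[0,0,0],"gripper":1},{"translation":[0,0,0],"rotation":[0,0,0],"gripper":1}]'

```text
clock: 38.45
tool_pos: [626.3, 204.0, 141.5]
eef_rot: [0.475, 0.524, -0.471, 0.527]
force: [-0.3, 1.4, -0.6]
width: 34.5
```

```bash
python3 -c "
from h import *
plan(463.5,-375,None,6)"
```

```text
t 38.45 pos [626.3 204.  141.5] jaw 6.0 q6 0.16 w 34.5 F [-0.3  1.4 -0.6]
  turn(10deg) [ 0.   -0.01 -0.03]  then shift(60mm) after turn [ 0.    -3.707  9.313]
```

>>> play_rows --deltas '[{"translation":[0,-0.26,0.66],"rotation":[0,0,0],"gripper":1},{"translation":[0,-0.26,0.66],"rotation":[0,0,0],"gripper":1},{"translation":[0,-0.26,0.66],"rotation":[0,0,0],"gripper":1},{"translation":[0,-0.26,0.66],"rotation":[0,0,0],"gripper":1},{"translation":[0,-0.26,0.66],"rotation":[0,0,0],"gripper":1},{"translation":[0,-0.26,0.66],"rotation":[0,0,0],"gripper":1},{"translation":[0,-0.26,0.66],"rotation":[0,0,0],"gripper":1},{"translation":[0,-0.26,0.67],"rotation":[0,0,0],"gripper":1},{"translation":[0,-0.27,0.67],"rotation":[0,0,0],"gripper":1},{"translation":[0,-0.27,0.67],"rotation":[0,0,0],"gripper":1},{"translation":[0,-0.27,0.67],"rotation":[0,0,0],"gripper":1},{"translation":[0,-0.27,0.67],"rotation":[0,0,0],"gripper":1},{"translation":[0,-0.27,0.67],"rotation":[0,0,0],"gripper":1},{"translation":[0,-0.28,0.67],"rotation":[0,0,0],"gripper":1},{"translation":[0,0,0],"rotation":[0,0,0],"gripper":1}]'

```text
clock: 40.33
tool_pos: [460.4, -378.0, 137.4]
eef_rot: [0.474, 0.525, -0.474, 0.525]
force: [-0.0, 0.9, -0.1]
width: 34.9
```

```bash
python3 -c "
from h import *
plan(463.5,-375,17,6)
c=cam('scene');save(c,'j1.png',(70,110,220,230),5)"
```

```text
t 40.33 pos [ 460.4 -378.   137.4] jaw 5.8 q6 -0.84 w 34.9 F [-0.   0.9 -0.1]
  turn(10deg) [-0.02  0.   -0.  ]  then shift(60mm) after turn [ 2.006  0.056 -0.044]
```

View pics/j1.png

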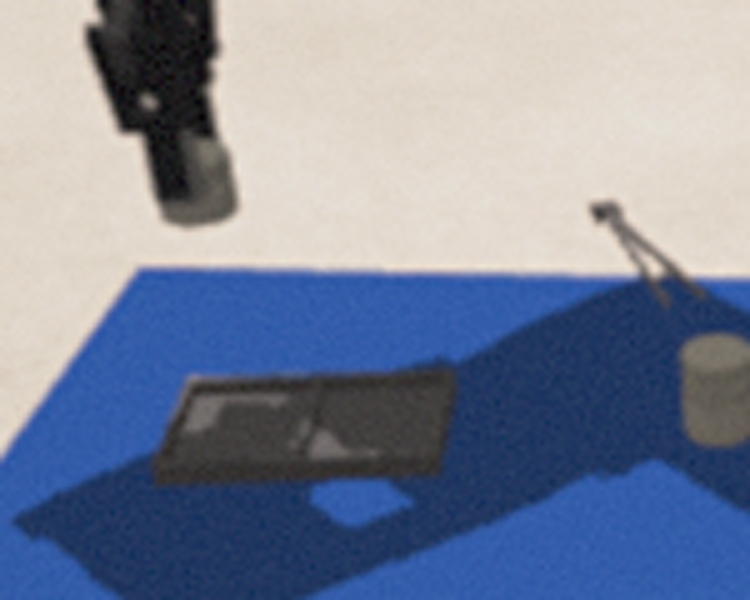

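>>> play_rows --deltas '[{"translation":[0.4,0.06,-0.04],"rotation":[0,0,0],"gripper":1},{"translation":[0.5,0,0],"rotation":[0,0,0],"gripper":1},{"translation":[0.5,0,0],"rotation":[0,0,0],"gripper":1},{"translation":[0.3,0,0],"rotation":[0,0,0],"gripper":1},{"translation":[0.2,0,0],"rotation":[0,0,0],"gripper":1},{"translation":[0.06,0,0],"rotation":[0,0,0],"gripper":1},{"translation":[0.03,0,0],"rotation":[0,0,0],"gripper":1},{"translation":[0,0,0],"rotation":[0,0,0],"gripper":1}]'

```text
clock: 41.38
tool_pos: [465.1, -372.9, 18.9]
eef_rot: [0.473, 0.525, -0.473, 0.526]
force: [-0.4, 0.3, 0.7]
width: 34.9
```

>>> play_rows --deltas '[{"translation":[0.03,0,0],"rotation":[0,0,0],"gripper":1},{"translation":[0,0,0],"rotation":[0,0,0],"gripper":-0.15},{"translation":[0,0,0],"rotation":[0,0,0],"gripper":-0.15},{"translation":[0,0,0],"rotation":[0,0,0],"gripper":-0.15},{"translation":[-0.4,0,0],"rotation":[0,0,0],"gripper":-0.15},{"translation":[-0.5,0,0],"rotation":[0,0,0],"gripper":-0.15},{"translation":[-0.6,0,0],"rotation":[0,0,0],"gripper":-0.4},{"translation":[-0.2,0,0],"rotation":[0,0,0],"gripper":-0.6},{"translation":[0,0,0],"rotation":[0,0,0],"gripper":-0.6}]'

```text
clock: 42.5
tool_pos: [465.0, -372.9, 119.0]
eef_rot: [0.473, 0.525, -0.473, 0.526]
force: [-0.5, 0.2, -0.2]
width: 68.2
```

```bash
python3 -c "
from h import *
plan(445.5,-136.5,22,6)
"
```

```text
t 42.5 pos [ 465.  -372.9  119. ] jaw 6.0 q6 -0.83 w 68.2 F [-0.5  0.2 -0.2]
  turn(10deg) [ 0.    0.01 -0.01]  then shift(60mm) after turn [ 1.616  0.088 -3.952]
```

>>> play_rows --deltas '[{"translation":[0,0.02,-0.65],"rotation":[0,0,0],"gripper":-0.6},{"translation":[0,0.02,-0.65],"rotation":[0,0,0],"gripper":-0.6},{"translation":[0,0.02,-0.65],"rotation":[0,0,0],"gripper":-0.6},{"translation":[0,0.02,-0.65],"rotation":[0,0,0],"gripper":-0.6},{"translation":[0,0.01,-0.65],"rotation":[0,0,0],"gripper":-0.6},{"translation":[0,0,-0.65],"rotation":[0,0,0],"gripper":-0.6},{"translation":[0,0,-0.05],"rotation":[0,0,0],"gripper":-0.6},{"translation":[0,0,0],"rotation":[0,0,0],"gripper":-0.6}]'

```text
clock: 43.5
tool_pos: [445.2, -136.3, 117.8]
eef_rot: [0.473, 0.526, -0.473, 0.525]
force: [0.5, -0.0, 0.1]
width: 68.3
```

```bash
python3 -c "
from h import *
plan(445.5,-136.5,22,6)
"
```

```text
t 43.5 pos [ 445.2 -136.3  117.8] jaw 6.1 q6 -0.47 w 68.3 F [ 0.5 -0.   0.1]
  turn(10deg) [ 0.01 -0.    0.  ]  then shift(60mm) after turn [1.597 0.005 0.004]
```

>>> play_rows --deltas '[{"translation":[0.4,0,0],"rotation":[0,0,0],"gripper":-0.6},{"translation":[0.5,0,0],"rotation":[0,0,0],"gripper":-0.6},{"translation":[0.4,0,0],"rotation":[0,0,0],"gripper":-0.6},{"translation":[0.3,0,0],"rotation":[0,0,0],"gripper":-0.6},{"translation":[0,0,0],"rotation":[0,0,0],"gripper":1},{"translation":[0,0,0],"rotation":[0,0,0],"gripper":1},{"translation":[0,0,0],"rotation":[0,0,0],"gripper":1},{"translation":[0,0,0],"rotation":[0,0,0],"gripper":1},{"translation":[0,0,0],"rotation":[0,0,0],"gripper":1},{"translation":[0,0,0],"rotation":[0,0,0],"gripper":1}]'

```text
clock: 44.75
tool_pos: [445.5, -136.4, 22.7]
eef_rot: [0.473, 0.525, -0.473, 0.526]
force: [-0.2, -0.0, 3.2]
width: 34.9
```

>>> play_rows --deltas '[{"translation":[-0.4,0,0],"rotation":[0,0,0],"gripper":1},{"translation":[-0.5,0,0],"rotation":[0,0,0],"gripper":1},{"translation":[-0.6,0,0],"rotation":[0,0,0],"gripper":1},{"translation":[0,0,0],"rotation":[0,0,0],"gripper":1}]'

```text
clock: 45.25
tool_pos: [446.8, -136.9, 114.6]
eef_rot: [0.474, 0.524, -0.473, 0.527]
force: [0.0, 0.8, -0.8]
width: 35.2
```

```bash
python3 -c "
from h import *
plan(457,-308,27,6)
"
```

```text
t 45.25 pos [ 446.8 -136.9  114.6] jaw 6.0 q6 -0.47 w 35.2 F [ 0.   0.8 -0.8]
  turn(10deg) [ 0.    0.01 -0.02]  then shift(60mm) after turn [ 1.46  -0.129  2.854]
```

>>> play_rows --deltas '[{"translation":[0,-0.03,0.57],"rotation":[0,0,0],"gripper":1},{"translation":[0,-0.03,0.57],"rotation":[0,0,0],"gripper":1},{"translation":[0,-0.03,0.57],"rotation":[0,0,0],"gripper":1},{"translation":[0,-0.02,0.57],"rotation":[0,0,0],"gripper":1},{"translation":[0,-0.02,0.57],"rotation":[0,0,0],"gripper":1},{"translation":[0,0,0],"rotation":[0,0,0],"gripper":1},{"translation":[0.4,0,0],"rotation":[0,0,0],"gripper":1},{"translation":[0.4,0,0],"rotation":[0,0,0],"gripper":1},{"translation":[0.3,0,0],"rotation":[0,0,0],"gripper":1},{"translation":[0.2,0,0],"rotation":[0,0,0],"gripper":1},{"translation":[0.1,0,0],"rotation":[0,0,0],"gripper":1},{"translation":[0.03,0,0],"rotation":[0,0,0],"gripper":1},{"translation":[0,0,0],"rotation":[0,0,0],"gripper":1}]'

```text
clock: 46.88
tool_pos: [455.7, -307.3, 27.1]
eef_rot: [0.473, 0.525, -0.473, 0.526]
force: [0.9, 0.4, -0.4]
width: 34.7
```

Nearly on the floor; release, rise, and withdraw toward the tool's +x world side for a clear view.

>>> play_rows --deltas '[{"translation":[0.01,0,0],"rotation":[0,0,0],"gripper":1},{"translation":[0,0,0],"rotation":[0,0,0],"gripper":-0.15},{"translation":[0,0,0],"rotation":[0,0,0],"gripper":-0.15},{"translation":[0,0,0],"rotation":[0,0,0],"gripper":-0.15},{"translation":[-0.4,0,0],"rotation":[0,0,0],"gripper":-0.15},{"translation":[-0.5,0,0],"rotation":[0,0,0],"gripper":-0.15},{"translation":[-0.6,0,0],"rotation":[0,0,0],"gripper":-0.15},{"translation":[-0.6,0,0],"rotation":[0,0,0],"gripper":-0.15},{"translation":[-0.6,-0.4,0.4],"rotation":[0,0,0],"gripper":-0.15},{"translation":[0,-0.4,0.6],"rotation":[0,0,0],"gripper":-0.15},{"translation":[0,-0.4,0.6],"rotation":[0,0,0],"gripper":-0.15},{"translation":[0,-0.4,0.6],"rotation":[0,0,0],"gripper":-0.15},{"translation":[0,-0.4,0.6],"rotation":[0,0,0],"gripper":-0.15},{"translation":[0,0,0],"rotation":[0,0,0],"gripper":-0.15}]'

```text
clock: 48.62
tool_pos: [352.3, -489.2, 187.9]
eef_rot: [0.474, 0.525, -0.474, 0.525]
force: [-0.4, -0.6, -0.6]
width: 49.2
```

```bash
python3 -c "
from h import *
c=cam('top');save(c,'end.png',(40,80,460,300),1.9)
m=seg(c);n,l,st,ce=cv2.connectedComponentsWithStats(m,connectivity=4)
P=world(c)
def rel(k,ctr,yaw):
    q=P[...,:2]-ctr;a=np.radians(yaw);return q@[np.cos(a),np.sin(a)],q@[-np.sin(a),np.cos(a)]
x,y=rel(0,[460,-342.3],5.8);k=(abs(x)<45)&(abs(y)<70)&(P[...,2]>22)
for s in (1,-1):
    kk=k&(s*y>0);print('tray',s,x[kk].mean(),y[kk].mean(),np.median(P[kk][:,2]))
x,y=rel(0,[466.3,345.2],-7.5);k=(abs(x)<44)&(abs(y)<67)&(P[...,2]>13)
for s in (1,-1):
    kk=k&(s*(y-10)>0);print('pan',s,x[kk].mean(),y[kk].mean(),y[kk].min(),y[kk].max(),P[kk][:,2].max())
i=l[164,115];vs,us=np.nonzero(l==i);print('palette',rays(c,np.stack([us,vs],-1),10).mean(0))
v0,u0=165,257
sub=(c['pixels'][v0-20:v0+20,u0-10:u0+35].max(2)<50).astype(np.uint8)
n,l,st,ce=cv2.connectedComponentsWithStats(sub)
for i in range(1,n):
    if st[i][4]>40:
        vs,us=np.nonzero(l==i);print('fin?',st[i][4],rays(c,np.stack([us+u0-10,vs+v0-20],-1),59.5).mean(0))
print(robot.state()['tool_pos'])
"
```

```text
tray 1 -2.005110456847081 36.645658052318105 49.7740250710159
tray -1 -0.30436412305200033 -28.59338866930537 33.814061583589364
pan 1 -0.6138482209385762 31.26000459547796 14.812117961227013 51.06520290412942 33.41970472322737
pan -1 0.23926757382817535 -34.448470148493115 -63.41236626466148 -2.768839700112541 35.69323752967284
palette [608.95765641 329.74510898]
fin? 84 [612.32115678 -35.16371359]
[ 352.8753139  -487.67816882  187.82111295]
```

View pics/end.png

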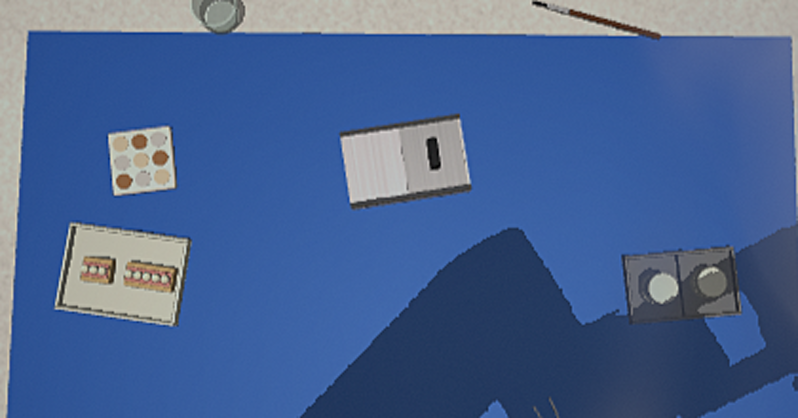

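```bash
python3 -c "
from h import *
print(ticket.finish_job())"
```

```text
the job is handed in; nothing more can be done
None
```

I finished the job and handed it in at about 49 s of the 136 s allowed; no verdict was reported.

I slid the gate open, laid the blank in the cassette well, and slid the gate shut against its stop. I then put both models in the case pan and one jar in each bay of the jar tray.

| Item | Last check |
|---|---|
| Jars | Upright, one in each bay; tops at 50 and 34 mm, matching jars standing on the 4 mm floor |
| Models | Side by side in the pan, teeth up and clear of the walls |
| Gate | About 0.6 mm from fully shut by the camera, and about 22 N was felt at the stop |
| Blank | Flat in the well when last seen (top at about 20 mm, floor at 5 mm); the gate hides it now, so I couldn't recheck it |
| Palette | Moved less than 0.2 mm |
| Gripper | Open and clear of everything |

No final check failed or disagreed. One mid-job look from the top camera was useless because the arm blocked it, so I relied on the scene camera there.

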